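# Draw the sample tray out of the drying cabinet with the tray hook

## Task

The samples in the drying cabinet are done and the tray is hot: take the tray hook off its rest, put its bent tip down through the finger hole in the tray's tongue and draw the tray gently out until it comes up firmly against its stop, keeping a steady, moderate pull there for a moment to be sure of it, without heaving. Then unhook, leave the tray out with both weighing bottles standing in it, and lay the hook back in its rest the way it lay. Touch the hot cabinet and tray with nothing but the hook, and leave the scale, cup and reagent bottle where they are.

Things in the scene. Friction and masses are not known exactly. Their poses are not given: they have to be found in the camera images.
- hook: Tray hook: plain wooden handle bar 110 long (x) x 18 wide (y) x 22 high (z); origin at its centre. A steel rod 9 in diameter leaves its front end at mid-height (z = 0), is cranked up between x = 78 and 98 to z = +22, runs level to x = 135 and bends straight down to the tip, so that the tip pulls in line with the handle. 140 g, centre of mass about 20 mm ahead (+x) of the origin. It lies level in its rest
- hook_tip (a point): centre of the round end of the hook's down-bent tip: 135 mm ahead (+x) of the hook's origin and 8 mm below it; the tip is 9 mm in diameter and its lowest point is 4.5 mm below this point; the level rod stands 30 mm (underside) above that lowest point
- rest: Aluminium bench rest, screwed down. Origin: under it, on the bench, below the handle's centre; x as the hook's. Base plate 8 thick, 75 wide, x -68 to +92. Two upright forks 8 thick: at x = -42 one for the handle (slot 24 wide, floor 64 above the bench, prongs to 80), at x = +67 one for the rod (slot 18 wide, floor 70.5, prongs to 87). Between the forks the handle can be gripped from above
- rest_home (a point): where the hook's origin lies when the hook is home in the rest: 75 mm above the bench, the hook's x along this point's x (the rest's x), its z up
- tray: Stainless tray 300 long (x) x 220 wide (y) x 22 high, 0.2 to 0.4 kg, loose in the cabinet's level channel runners (1.5 mm side play; it cannot tip or lift out). Origin: centre of its underside, 100 mm above the bench; -x points out of the cabinet. It slides with 1 to 5 N. Its stop, a rigid strip hidden under it, is set differently each time: 80 to 115 mm out from home, readable from no pose
- finger_hole (a point): centre of the hole, on the tongue's top face, 103 mm above the bench; axes as the tray's. The tongue is a level plate 3 thick, 70 wide, standing out 52 from the tray's front; the hole, 24 in diameter, goes right through, space below free. Good engagement: the tip's lowest point 10 to 20 mm below the top face. At the stop the tray halts dead: 10 to 18 N is a firm pull, over 25 N bends the stop
- cabinet: Drying cabinet (fixed), 360 deep (x) x 340 wide (y) x 215 high, its glazed flap door lying open on top (to 240 high). Origin: centre under it; the open front is at x = -180, the tray comes out to -x along the line y = -29. With the tray fully home its origin is at x = -30, its front flush with the cabinet's front and only the tongue standing out; it starts 0 to 6 mm out of home
- weigh0: Lidded glass weighing bottle, 40 in diameter, 55 tall, 45 g, standing in the front part of the tray. Origin: centre of its underside, z up
- weigh1: Lidded glass weighing bottle, 40 in diameter, 55 tall, 45 g, standing in the front part of the tray. Origin: centre of its underside, z up
- scale: Pocket scale lying on the bench, 130 x 95 x 21 high. Origin: centre of its underside
- cup: Small clear plastic sample cup, 48 in diameter, 35 tall. Origin: centre of its underside
- reagent: White plastic reagent bottle, 60 in diameter, 140 tall. Origin: centre of its underside

How it is judged:
By the outcome, as a careful person would: the job done as asked, in the order asked, and still so for the second after the job is handed in, with the robot touching nothing.
It also fails if it takes over 62 s, if anything falls off the work surface, if the arm or the gripper's body presses on something with over 40 N, if the wrist force passes 120 N, or if a joint passes its speed limit or range.

## Robot

A 7-joint arm with a two-finger parallel gripper is mounted at the origin on the work surface. World frame = base frame: x ahead of the robot, y to its left, z up, the work surface at z = 0. Lengths are in m, angles in rad, forces in N, time in s.
With the tool pointing down it reaches from about 0.375 to 0.925 m from the base axis. Payload 3.1 kg.
Tool frame: the origin (TCP) lies between the finger pads; the fingertips stand 19 mm ahead of it and the grasp point (between the pads) is the TCP; z points along the fingers, y is the direction in which the jaws open and shut (so a half turn about z gives the same grasp; the last joint's range is limited). The gripper opens to 85 mm and grips with 20 to 120 N. Pads are 22 mm wide; open, the fingers measure 114 mm over their backs; the gripper's body (76 mm by 85 mm) begins 54 mm behind the grasp point. The pads swing forward as they close: fully open they stand 13 mm farther back than shut.
Start: joints at [1.161, 0.383, 0.044, 1.598, -0.018, 1.161, -0.05], TCP at [0.199, -0.619, 0.25] pointing down, gripper open.
Joint ranges: [-2.61, 2.61], [-0.41, 2.15], [-1.48, 1.57], [0, 2.5], [-1.57, 4.71], [0.05, 1.97], [-2.85, 2.85]. Speed limits (rad/s): [2.79, 2.79, 3.14, 3.14, 3.14, 3.14, 3.14].

## Interface

Orientations are given as a unit quaternion [x, y, z, w].
In Python, from bench import move_ptp, movel, move_j, move_gripper, pause, inverse_kinematics, read_camera, camera_params, MotionError, sign_off, look_for, tip_of, read_time_s, read_qpos, read_joint_vel, read_effort, read_eef_pos, read_tcp_rot, read_ft_force, read_ft_torque, read_finger_gap gives the robot as it stands. Calls block until the motion is done:
- move_ptp(position, orientation): joint-space move of the TCP to a pose.
- movel(position, orientation=None, speed=0.15): straight line of the TCP; orientation=None keeps the orientation; speed is the mean speed in m/s.
- move_j(angles): joint-space move.
- move_gripper(opening, effort=None): finger opening in m; effort is the grip in N (None keeps the last); returns when the fingers have stopped.
- pause(seconds).
- inverse_kinematics(position, orientation): joint angles nearest the present ones, or None.
- read_camera(name): name is "side" or "top" or "wrist"; returns the picture (420x560x3 uint8, red, green, blue); there is no depth.
- camera_params(name): a dict with "K" (3x3 intrinsics, pixels), "camera_from_world" (4x4, takes a point from world to camera coordinates). Camera axes: x right, y down, z forward; pixel columns grow to the right and rows downward; lengths in m; the calibration is good to about 2 mm. A picture is of the moment at which its call begins: read the wrist's pose just before it. camera_params takes no time and is no camera call; for the wrist camera it gives the pose at the moment of the call.
A pose or a line that the arm cannot do raises MotionError and nothing moves.
- sign_off(): hands the job in, once; it reports no verdict.
Trained networks look in the newest picture that a camera, given by its name, has taken for a name from the list of things; names that differ only in an ending like _2 or _b are one class to them, and where a whole thing is asked for, a point or a joint stands for the part that bears it (a point fixed in the world has none). Each returns a list of dicts, best first, with "confidence" (0 to 1); they miss things now and then, are a little off and sometimes report something else, mostly with a low value. They report only what shows in the picture. A call takes as long as a camera call.
- look_for(camera, name): "at" ([column, row] in pixels, amid what is visible of it).
- tip_of(camera, name): "at" ([column, row] in pixels: a listed point, or the origin of a listed thing).
Readings, each from a call of its own:
- read_time_s(): time.
- read_qpos(): joint angles.
- read_joint_vel(): joint speeds.
- read_effort(): joint torques, N m.
- read_eef_pos(): TCP position.
- read_tcp_rot(): TCP orientation.
- read_ft_force(): force on the tool from outside, world axes, zero at the start.
- read_ft_torque(): the same for the moment, N m.
- read_finger_gap(): finger opening in m.
Only numpy, scipy, OpenCV 4.12 (cv2) and the standard library are available. Lean on these libraries where they do the work, as an engineer would, in place of code of your own. Each camera call takes 0.05 s, during which the arm holds its last target.

## Working session

There is one attempt and no reset: what is moved stays moved. The work goes in short steps, each a Python script; the robot and the scene stay as the last script left them, time stands still between calls to the robot, and variables do not carry over. Pictures are saved under pics/ and viewed, and the job is handed in when it is done.

```bash
ls; mkdir -p pics
python3 - <<'E'
from bench import *
import cv2
for c in ["side","top","wrist"]:
    im=read_camera(c); cv2.imwrite(f"pics/a_{c}.png",im[:,:,::-1])
    p=camera_params(c); print(c,p["K"].tolist(),p["camera_from_world"].round(3).tolist())
    for n in ["hook","hook_tip","rest","rest_home","finger_hole","tray","cabinet","weigh0","scale","cup","reagent"]:
        r=tip_of(c,n); print(n,[(round(d["confidence"],2),[round(float(v),1) for v in d["at"]]) for d in r[:3]])
print(read_time_s(),read_eef_pos(),read_tcp_rot(),read_finger_gap(),read_ft_force())
E
```

```text
pics
side [[428.16220284202126, 0.0, 278.9674334602618], [0.0, 428.16220284202126, 218.0882988542163], [0.0, 0.0, 1.0]] [[-0.951, -0.307, -0.018, 0.546], [-0.226, 0.736, -0.638, 0.172], [0.209, -0.603, -0.77, 1.012], [0.0, 0.0, 0.0, 1.0]]
hook [(0.72, [354.2, 181.3]), (0.57, [352.7, 148.0])]
hook_tip [(0.78, [353.2, 184.5])]
rest [(0.75, [346.2, 165.7])]
rest_home [(0.8, [352.3, 147.4])]
finger_hole []
tray []
cabinet []
weigh0 [(0.48, [347.4, 165.2])]
scale []
cup [(0.75, [346.7, 249.4])]
reagent [(0.77, [280.0, 154.1])]
top [[541.8038811687532, 0.0, 276.3512117036652], [0.0, 541.8038811687532, 197.33996207689614], [0.0, 0.0, 1.0]] [[0.008, -1.0, 0.014, 0.027], [-0.996, -0.009, -0.094, 0.56], [0.094, -0.013, -0.995, 1.296], [0.0, 0.0, 0.0, 1.0]]
hook [(0.95, [426.6, 238.6]), (0.46, [220.7, 197.9])]
hook_tip [(0.91, [365.6, 258.4])]
rest [(0.68, [415.3, 241.7])]
rest_home [(0.93, [421.7, 239.6])]
finger_hole [(0.61, [222.3, 194.1])]
tray []
cabinet []
weigh0 []
scale [(0.64, [328.5, 142.9])]
cup [(0.68, [287.5, 268.5]), (0.19, [327.8, 144.4])]
reagent [(0.77, [410.8, 157.7])]
wrist [[309.8117262289864, 0.0, 279.60284703656396], [0.0, 309.8117262289864, 210.54237158912412], [0.0, 0.0, 1.0]] [[0.307, -0.952, -0.0, -0.651], [-0.905, -0.292, 0.309, -0.042], [-0.294, -0.095, -0.951, 0.38], [0.0, 0.0, 0.0, 1.0]]
hook []
hook_tip []
rest []
rest_home []
finger_hole []
tray []
cabinet []
weigh0 []
scale []
cup []
reagent []
1.8 [ 0.19943941 -0.61864336  0.25027777] [9.87867652e-01 1.55298105e-01 1.19080870e-05 2.52317238e-06] 0.08553399167942739 [-0.9383109   0.0458093   0.03986938]
```

View pics/a_side.png

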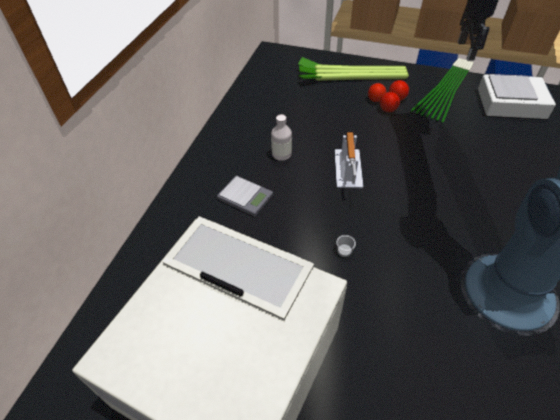

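View pics/a_top.png

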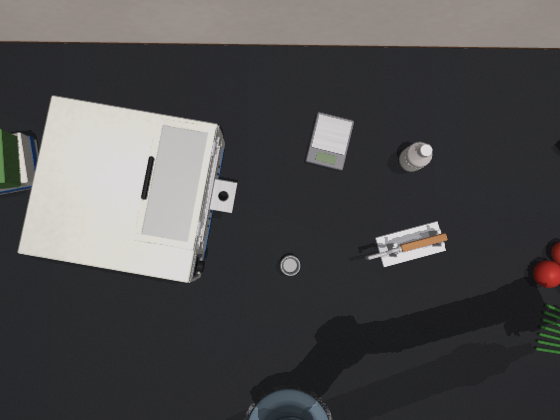

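View pics/a_wrist.png

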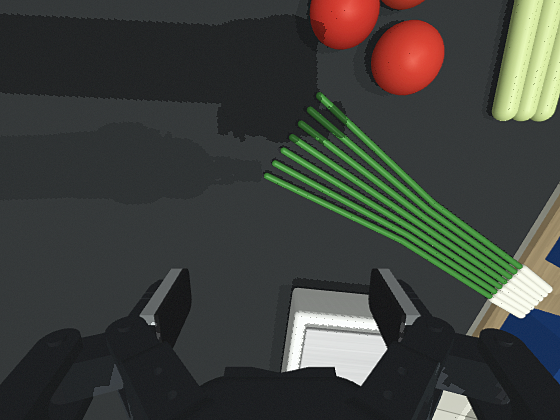

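The top view shows the cabinet on the left, with its tongue hole at (223,196). The rest and hook are on the right, with the handle at (421,240) and the tip at (366,258). Next I'll turn these pixels into positions.

```bash
cat > h.py <<'E'
from bench import *
import numpy as np, cv2
from scipy.spatial.transform import Rotation as R
def onplane(p,px,z):
    K=p["K"];T=p["camera_from_world"];d=T[:3,:3].T@np.linalg.inv(K)@np.array([px[0],px[1],1.]);c=-T[:3,:3].T@T[:3,3]
    return c+d*(z-c[2])/d[2]
def proj(p,X):
    X=np.atleast_2d(X);T=p["camera_from_world"];q=(X@T[:3,:3].T+T[:3,3])@p["K"].T;return q[:,:2]/q[:,2:]
def down(jaw_ang):  # tool pointing down, tool y at angle jaw_ang in world
    y=np.array([np.cos(jaw_ang),np.sin(jaw_ang),0]);z=np.array([0,0,-1.]);x=np.cross(y,z)
    return R.from_matrix(np.c_[x,y,z]).as_quat()
def save(n,im): cv2.imwrite(f"pics/{n}.png",im[:,:,::-1])
def ang(v): return np.arctan2(v[1],v[0])
E
python3 - <<'E'
from h import *
p=camera_params("top")
rh=onplane(p,(421.7,239.6),.075);tip=onplane(p,(365.6,258.4),.067);hole=onplane(p,(222.8,195.5),.103)
print("home",rh,"tip",tip,"len",np.linalg.norm(tip-rh),"ang",ang(tip-rh),"hole",hole)
# handle end / rod line
a=onplane(p,(446.5,238),.086);print(a, ang(onplane(p,(403,248),.086)-a))
for q in [(54,98),(218,124),(20,248),(192,280)]: print(onplane(p,q,.215))
for q in [(376,241),(438,222),(446,247),(385,265)]: print(onplane(p,q,.008))
s=camera_params("side")
print(proj(s,[rh,tip,hole]))
im=read_camera("top");c=im[170:290,190:460];save("b_top",cv2.resize(c,None,fx=2.9,fy=2.9,interpolation=2))
E
```

```text
home [ 0.45852426 -0.30868667  0.075     ] tip [ 0.41366501 -0.17815197  0.067     ] len 0.13825939643171115 ang 1.90180985479088 hole [0.55525949 0.15560226 0.103     ]
[ 0.46248764 -0.36346254  0.086     ] 1.8017569642453761
[0.74817726 0.50583149 0.215     ]
[0.69609098 0.15870383 0.215     ]
[0.4320609  0.56082826 0.215     ]
[0.3693322  0.20623129 0.215     ]
[ 0.45543091 -0.21466     0.008     ]
[ 0.50349833 -0.36884324  0.008     ]
[ 0.4420735  -0.38737314  0.008     ]
[ 0.39695516 -0.2362181   0.008     ]
[[349.23774695 146.58514165]
 [355.23887345 182.79334188]
 [264.53628015 260.94636221]]
```

View pics/b_top.png

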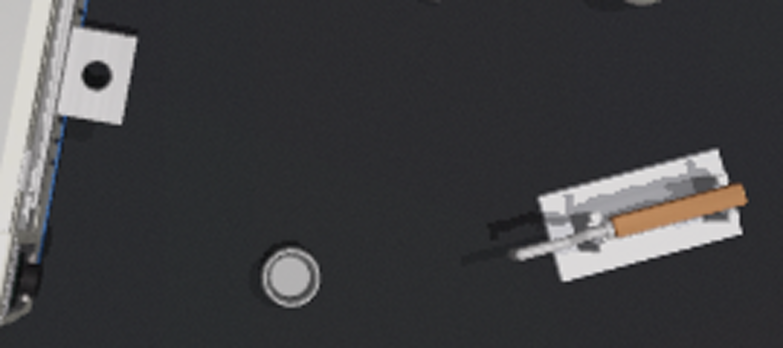

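Run:
```python
from h import *
p=camera_params("wrist");T=p["camera_from_world"];c=-T[:3,:3].T@T[:3,3]
Rt=R.from_quat(read_tcp_rot());print("cam in tool",Rt.inv().apply(c-read_eef_pos()))
yaw=1.868;hx=np.array([np.cos(yaw),np.sin(yaw),0])
P=np.array([.4585,-.3087,.075])+0.012*hx
P[2]=.21
move_ptp(P,down(yaw-np.pi/2));print(read_time_s(),read_qpos().round(2),read_eef_pos())
p=camera_params("wrist");im=read_camera("wrist");save("c_wrist",im)
for n,z in [("rest_home",.075),("hook",.075),("hook_tip",.067),("rest",0)]:
    for d in tip_of("wrist",n)[:2]: print(n,d["confidence"],d["at"],onplane(p,d["at"],z))
```

```text
cam in tool [ 0.07823278  0.00126147 -0.1244638 ]
3.375 [ 0.86  0.25 -0.4   1.88  0.11  1.03  0.7 ] [ 0.45421316 -0.29920824  0.2101001 ]
rest_home 0.67 [277.3, 211.8] [ 0.45358494 -0.30743926  0.075     ]
hook 0.7 [270.9, 216.6] [ 0.44944457 -0.31337818  0.075     ]
hook_tip 0.55 [279.6, 50.1] [ 0.41791435 -0.1827527   0.067     ]
hook_tip 0.48 [277.2, 212.5] [ 0.45439901 -0.31065854  0.067     ]
rest 0.66 [276.8, 194.6] [ 0.45386366 -0.31213262  0.        ]
```

View pics/c_wrist.png

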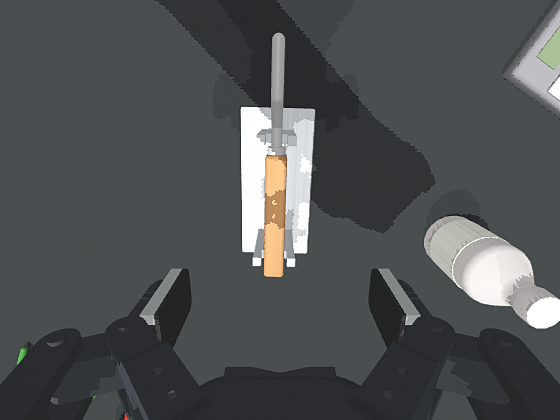

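The wrist view shows the handle running from (275,276) to (277,156), the rod end near (279,37), and both forks. I'll measure the handle's top face from its edges.

Run:
```python
from h import *
p=camera_params("wrist");im=cv2.imread("pics/c_wrist.png")
hsv=cv2.cvtColor(im,cv2.COLOR_BGR2HSV);m=((hsv[:,:,0]>5)&(hsv[:,:,0]<22)&(hsv[:,:,1]>90)).astype(np.uint8);m[:140]=0;m[290:]=0;m[:,:250]=0;m[:,300:]=0
ys,xs=np.nonzero(m);print(ys.min(),ys.max(),len(ys))
mid=[]
for r in (165,190,215,240,260,270):
    c=np.nonzero(m[r])[0];print(r,c.min(),c.max(), [onplane(p,(q,r),.086).round(4)[:2] for q in (c.min()-.5,c.max()+.5)])
    mid.append((onplane(p,(c.min()-.5,r),.086)+onplane(p,(c.max()+.5,r),.086))/2)
mid=np.array(mid)
v=mid[0]-mid[-1];print("yaw",ang(v))
f=onplane(p,(276.5,ys.min()),.086);b=onplane(p,(274.5,ys.max()),.086)
print(f,b,np.linalg.norm(f-b),(f+b)/2)
t=onplane(p,(279,37),.097);print("rodend",t,ang(t-(f+b)/2),np.linalg.norm((t-(f+b)/2)[:2]), "exp .1395")
for e in [((241.5,109),(242,250)),((315,109),(308,253))]:print(ang(onplane(p,e[0],.008)-onplane(p,e[1],.008)))
```

```text
154 276 2463
165 266 286 [array([ 0.4324, -0.2677]), array([ 0.4486, -0.2628])]
190 265 285 [array([ 0.4374, -0.2879]), array([ 0.4539, -0.2828])]
215 265 284 [array([ 0.4434, -0.3088]), array([ 0.4596, -0.3039])]
240 264 283 [array([ 0.4489, -0.3312]), array([ 0.4656, -0.3261])]
260 264 283 [array([ 0.4542, -0.3497]), array([ 0.4713, -0.3445])]
270 264 283 [array([ 0.457 , -0.3593]), array([ 0.4742, -0.3541])]
yaw 1.8390249795558682
[ 0.43832205 -0.25673625  0.086     ] [ 0.4682063  -0.36227612  0.086     ] 0.1096892484901286 [ 0.45326418 -0.30950618  0.086     ]
rodend [ 0.41679528 -0.17897773  0.097     ] 1.8432431835372551 0.13552733156665978 exp .1395
1.8320272169865404
1.8505433788577603
```

Run:
```python
from h import *
import json
yaw=1.842;hx=np.array([np.cos(yaw),np.sin(yaw),0]);C=np.array([.4533,-.3095,.075])
P=C+.018*hx;q=down(yaw-np.pi/2)
move_gripper(.06)
movel(P+[0,0,.05],q,speed=.2)
movel(P,q,speed=.12)
print("pre",read_ft_force(),read_eef_pos())
move_gripper(.0,effort=70)
print("gap",read_finger_gap(),read_ft_force(),read_ft_torque(),read_eef_pos(),read_tcp_rot())
json.dump(dict(P=list(map(float,read_eef_pos())),q=list(map(float,read_tcp_rot())),Pc=P.tolist(),qc=q.tolist()),open("grasp.json","w"))
im=read_camera("wrist");save("d_wrist",im)
print(read_time_s())
```

```text
pre [-0.6497312   0.19779927  0.45214149] [ 0.44920778 -0.29251549  0.07571192]
gap 0.016599870351891675 [-0.53875849  0.03938032  4.64426415] [-0.00163039  0.16623567 -0.00737512] [ 0.44906372 -0.29254766  0.07593187] [ 6.05085731e-01  7.96159987e-01 -4.59222967e-05  7.28856860e-04]
5.65
```

View pics/d_wrist.png

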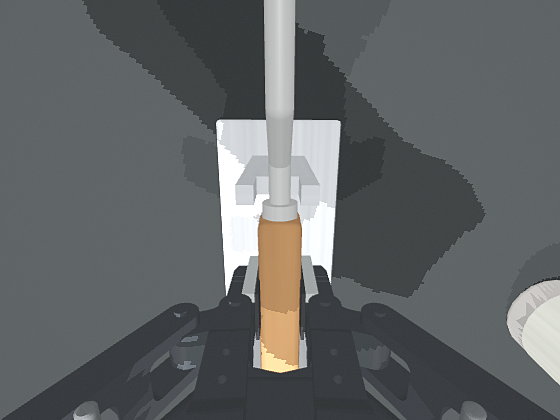

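The handle is gripped: the gap is 16.6 mm and it is centred between the pads. Now I'll lift it and look at the tongue from the side.

Run:
```python
from h import *
import json
g=json.load(open("grasp.json"))
q0=g["qc"]
movel(np.array(g["Pc"])+[0,0,.12],q0,speed=.2)
print("gap",read_finger_gap(),read_ft_force(),read_ft_torque())
im=read_camera("side");save("e_side",im)
yaw=1.42;x=np.array([np.cos(yaw),np.sin(yaw),0]);y=np.array([-np.sin(yaw),np.cos(yaw),0])
H=np.array([.5553,.1556,0])
V=H-.127*x-.05*y;V[2]=.25
move_ptp(V,down(yaw-np.pi/2));print(read_time_s(),read_qpos().round(2))
p=camera_params("wrist");im=read_camera("wrist");save("e_wrist",im)
for n,z in [("finger_hole",.103),("hook_tip",.25-.009)]:
    for d in tip_of("wrist",n)[:2]: print(n,d["confidence"],d["at"],onplane(p,d["at"],z))
im=read_camera("top");save("e_top",im)
print(tip_of("top","hook_tip")[:2],tip_of("top","finger_hole")[:2],read_eef_pos(),read_tcp_rot())
```

```text
gap 0.016708070594053524 [ 0.56065773 -0.25533037 -1.17997117] [ 0.04155535 -0.0157764   0.0561273 ]
7.7583 [ 0.36  0.32 -0.56  1.73  0.18  1.14 -0.4 ]
finger_hole 0.67 [215.8, 42.4] [0.55486506 0.15406874 0.103     ]
hook_tip 0.85 [279.0, 2.8] [0.60212419 0.13437446 0.241     ]
[{'at': [228.1, 167.7], 'confidence': 0.45}] [{'at': [223.0, 193.7], 'confidence': 0.61}] [0.585571   0.02129133 0.24981754] [ 7.58999354e-01  6.51091339e-01 -2.22136265e-04  4.15729516e-06]
```

View pics/e_wrist.png

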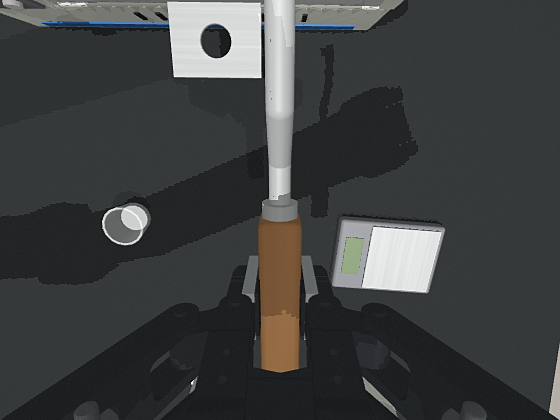

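View pics/e_top.png

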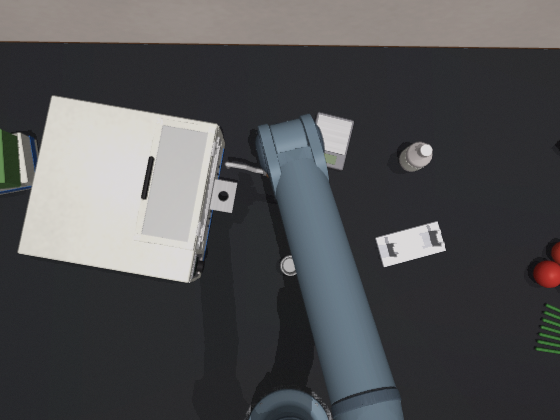

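View pics/e_side.png

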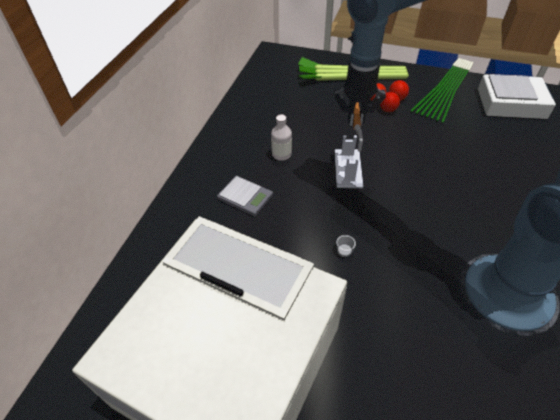

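The wrist view shows the tongue with the hole at (216,41) and its front edge at row 77. The hook sits straight in the jaws at column 280. The rest is empty and the cup and scale are clear. Next I'll compute the tongue's direction, the hole position and the hook's pitch.

Run:
```python
from h import *
p=camera_params("wrist")
im=cv2.imread("pics/e_wrist.png");g=cv2.cvtColor(im,cv2.COLOR_BGR2GRAY)
roi=g[10:72,180:255];m=(roi<120).astype(np.uint8);ys,xs=np.nonzero(m);M=(xs.mean()+180,ys.mean()+10);print("hole px",M,xs.min()+180,xs.max()+180,ys.min()+10,ys.max()+10)
print("hole",onplane(p,M,.103),"diam x",onplane(p,(xs.min()+179.5,M[1]),.103)-onplane(p,(xs.max()+180.5,M[1]),.103))
w=g>150
def edge(r):
    a=w[r,150:200];b=w[r,250:266];return 150+np.argmax(a)-.5,250+len(b)-np.argmax(b[::-1])-.5 
L=[];Rr=[]
for r in (10,20,65,73):
    l,rr=edge(r);L.append(onplane(p,(l,r),.103));Rr.append(onplane(p,(rr,r),.103));print(r,l,rr,np.linalg.norm(L[-1]-Rr[-1]))
print("yaw L",ang(L[0]-L[-1]),"R",ang(Rr[0]-Rr[-1]))
F=[]
for c in (180,200,235,255):
    r=60+np.argmax(~w[60:95,c])-.5;F.append(onplane(p,(c,r),.103));print(c,r)
print("front edge yaw",ang(F[0]-F[-1])-np.pi/2)
e=R.from_quat(read_tcp_rot());E=read_eef_pos();X=e.apply([1,0,0])
# hook origin
O=E-.018*X-[0,0,.0009]
for dz in (0,-.01,.01): print("rod end px",proj(camera_params("top"),O+.1395*X+[0,0,.022+dz]), "wrist",proj(p,O+.1395*X+[0,0,.022+dz]))
t=cv2.imread("pics/e_top.png")[130:230,180:300];cv2.imwrite("pics/e_topz.png",cv2.resize(t,None,fx=6,fy=6,interpolation=2))
print(X,ang(X))
for q in [(54,98,218,124),(20,248,192,280)]: print(0)
```

```text
hole px (np.float64(215.53357753357753), np.float64(40.643467643467645)) 201 230 24 57
hole [0.55539581 0.15647914 0.103     ] diam x [-0.023167    0.00355146  0.        ]
10 167.5 265.5 0.07452780703441103
20 168.5 265.5 0.0744128800121407
65 172.5 265.5 0.07426906810639407
73 172.5 265.5 0.07481428113380117
yaw L 1.3980518971659341 R 1.4045579575866523
180 76.5
200 76.5
235 77.5
255 77.5
front edge yaw 1.4063556933517716
rod end px [[223.26342171 163.02563363]] wrist [[280.95187072 -58.53785687]]
rod end px [[223.67786137 163.80570649]] wrist [[280.80874868 -41.56387911]]
rod end px [[222.84127724 162.23105849]] wrist [[281.13116429 -79.80170427]]
[ 1.52160038e-01  9.88355809e-01 -3.42616120e-04] 1.4180429242005599
0
0
```

View pics/e_topz.png

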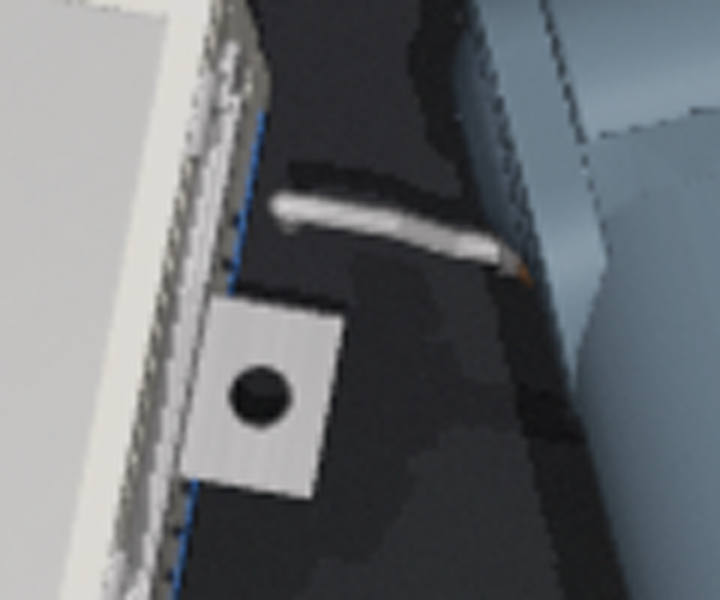

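Run:
```python
from h import *
yaw=1.404;x=np.array([np.cos(yaw),np.sin(yaw),0])
H=np.array([.5554,.1562,0]);q=down(yaw-np.pi/2)
A=H-.117*x;A[2]=.1014+.045
movel(np.r_[A[:2],.25],q,speed=.2)
movel(A,q,speed=.2)
e=R.from_quat(read_tcp_rot());E=read_eef_pos();X=e.apply([1,0,0]);O=E-.018*X-[0,0,.0009]
pt=camera_params("top");print("exp rod end",proj(pt,O+.1395*X+[0,0,.022]),"bend top",proj(pt,O+.135*X+[0,0,.0265]),"hole",proj(pt,np.r_[H[:2],.103]))
im=read_camera("top");save("f_topz",cv2.resize(im[150:240,190:310],None,fx=6,fy=6,interpolation=2))
im=read_camera("wrist");save("f_wrist",im)
print(read_ft_force(),read_time_s(),E)
```

```text
exp rod end [[217.99436994 191.57016831]] bend top [[219.84540866 191.71606473]] hole [[222.54023499 195.43668737]]
[ 0.24667273 -0.22144384 -1.2785336 ] 9.2417 [0.53717849 0.04078883 0.14699285]
```

View pics/f_topz.png

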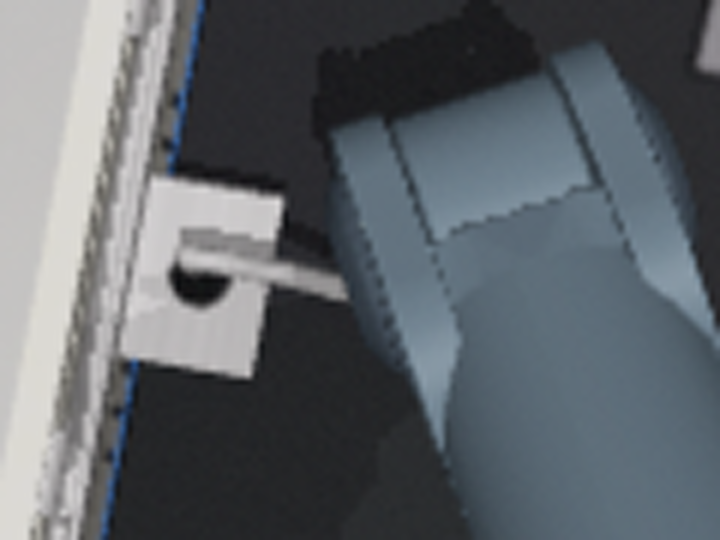

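View pics/f_wrist.png

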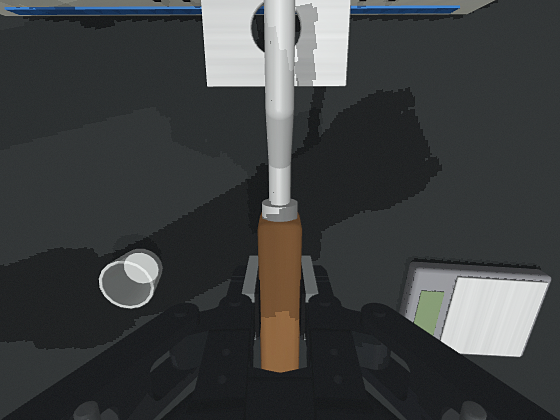

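The rod sits over the hole: its end is at about (220,192) and the hole at (223.5,196) in the top view. The wrist view shows it about 2 mm too far to the right, so I'll correct that and lower slowly while watching the force.

Run:
```python
from h import *
import json
yaw=1.404;x=np.array([np.cos(yaw),np.sin(yaw),0]);y=np.array([np.sin(yaw),-np.cos(yaw),0])
H=np.array([.5554,.1562,0]);q=down(yaw-np.pi/2)
A=H-.1155*x-.0015*y;f0=read_ft_force()
ok=True
for z in (.13,.122,.115,.108,.1012):
    A[2]=z;movel(A,q,speed=.06);f=read_ft_force()-f0;print(z,f.round(2),read_eef_pos().round(4))
    if abs(f[2])>3 or np.hypot(f[0],f[1])>4: print("contact");break
save("g_wrist",read_camera("wrist"))
im=read_camera("top");save("g_topz",cv2.resize(im[150:240,190:310],None,fx=6,fy=6,interpolation=2))
json.dump(dict(A=A.tolist()),open("A.json","w"));print(read_time_s(),read_ft_torque())
```

```text
0.13 [-1.07  0.4  -0.25] [0.5341 0.0426 0.1294]
0.122 [-0.51  1.55  0.01] [0.5342 0.0424 0.1214]
0.115 [-0.14  0.37  0.1 ] [0.5342 0.0424 0.1144]
0.108 [-0.12  0.25 -0.84] [0.5342 0.0425 0.1074]
0.1012 [-0.88  1.26 -0.05] [0.5342 0.0425 0.1006]
10.85 [-0.00143447 -0.03529661  0.03672058]
```

View pics/g_wrist.png

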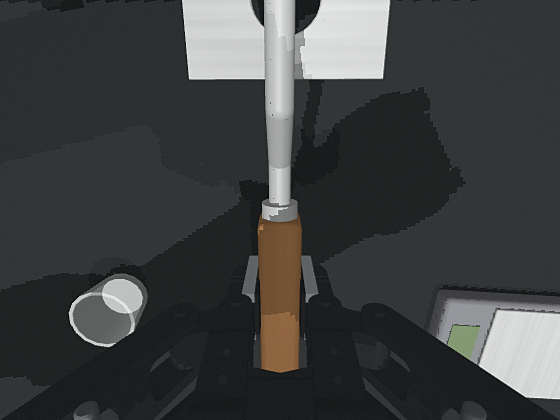

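View pics/g_topz.png

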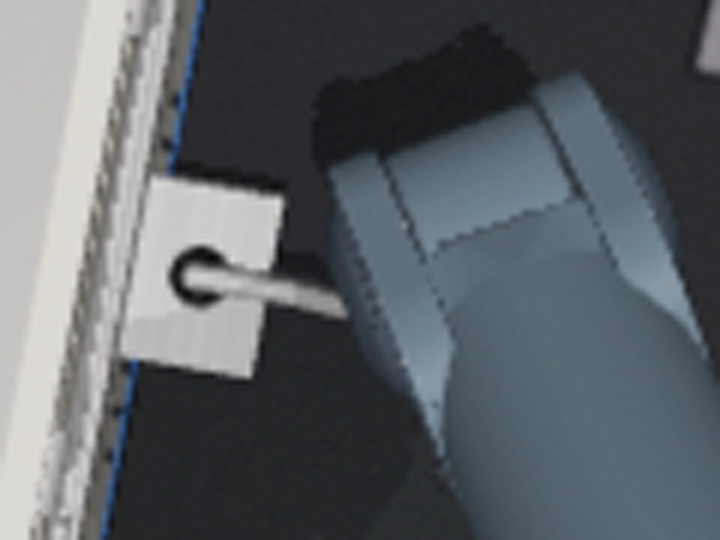

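The tip is centred in the hole, lowered freely with about 15 mm engagement. Now the gentle pull, starting with the part where the stop can't come yet.

```bash
cat > pull.py <<'E'
from h import *
import json
yaw=1.404;x=np.array([np.cos(yaw),np.sin(yaw),0]);q=down(yaw-np.pi/2)
A=np.array(json.load(open("A.json"))["A"])
def F(n=1): return float(np.mean([read_ft_force()@x for _ in range(n)]))
def go(d,speed): movel(A-d*x,q,speed=speed);
E
python3 - <<'E'
from pull import *
t=read_time_s();b=F(5);print("base",b,"read cost",read_time_s()-t)
json.dump(b,open("base.json","w"))
for d in (.006,.012,.02,.03,.04,.05,.06,.068):
    go(d,.045);print(d,round(F()-b,2),round(float((A-read_eef_pos())@x),4),read_time_s())
save("h_wrist",read_camera("wrist"))
im=read_camera("top");save("h_topz",cv2.resize(im[140:250,190:330],None,fx=5,fy=5,interpolation=2))
print(read_ft_force(),read_finger_gap())
E
```

```text
base -0.40164191434357016 read cost 0.0
0.006 1.42 0.0068 11.1333
0.012 0.21 0.0124 11.4167
0.02 0.26 0.0209 11.7417
0.03 -0.66 0.031 12.1167
0.04 0.53 0.0409 12.4917
0.05 -0.35 0.0509 12.8667
0.06 0.1 0.0609 13.2417
0.068 0.14 0.0688 13.5667
[ 0.30499115 -0.77585955 -0.15304177] 0.01720280677838698
```

View pics/h_topz.png

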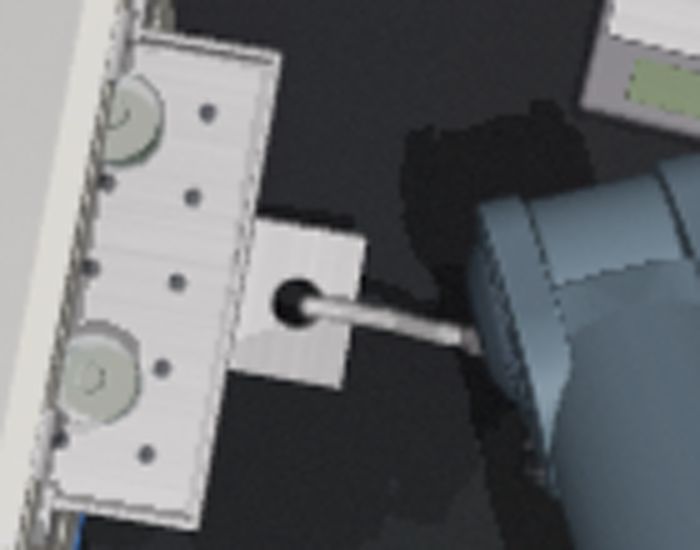

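View pics/h_wrist.png

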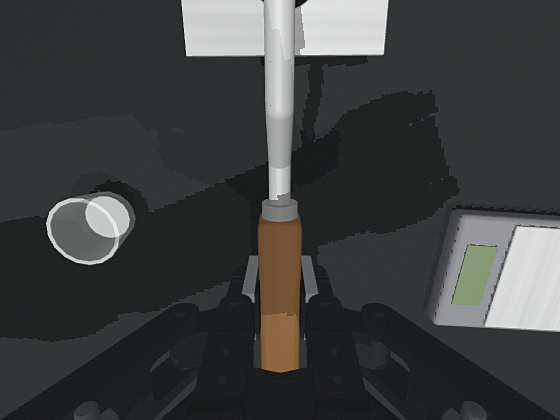

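The tray follows: it is well out, both bottles are standing and the tip bears on the hole's edge. Now small steps until the stop, watching the force.

Run:
```python
from pull import *
b=json.load(open("base.json"))
def Fa():
    s=[]
    for _ in range(3): s.append(F());pause(.01)
    return float(np.mean(s))-b
d=.068;log=[]
while d<.130:
    d+=.001;go(d,.02);f=Fa();log.append(f)
    if f>4:
        pause(.05);f2=Fa();print("d",d,f,f2)
        if f2>4: break
print(np.round(log,1).tolist(),"d",d,"act",(A-read_eef_pos())@x,read_time_s(),read_ft_force(),read_finger_gap())
json.dump(d,open("d.json","w"))
```

```text
d 0.09000000000000002 5.153290519289429 5.316251085394059
[0.7, 1.8, 1.3, 1.8, 1.3, 1.7, 1.4, 1.9, 0.9, 1.3, 1.7, 1.3, 1.5, 1.4, 1.5, 1.3, 2.1, 2.1, 1.6, 1.2, 3.9, 5.2] d 0.09000000000000002 act 0.08841217342236501 19.7917 [ 0.50848034  4.12517586 -2.00795659] 0.016910572131171864
```

Run:
```python
from pull import *
b=json.load(open("base.json"));d=json.load(open("d.json"))
def Fa(n=3):
    s=[]
    for _ in range(n): s.append(F()-b);pause(.01)
    return float(np.mean(s)),max(s)
f=Fa()[0]
while f<12.8 and d<.105:
    d+=.001 if f<9.5 else .0007
    go(d,.02);f,m=Fa();print(round(d,4),round(f,2),round(m,2),round(float((A-read_eef_pos())@x),4))
for _ in range(7):
    pause(.2);print(np.round(Fa(),2),end=" ")
json.dump(d,open("d.json","w"))
print(read_time_s(),read_finger_gap(),read_ft_force())
im=read_camera("top");save("i_topz",cv2.resize(im[140:250,190:330],None,fx=5,fy=5,interpolation=2))
save("i_wrist",read_camera("wrist"))
```

```text
0.091 6.53 7.48 0.0885
0.092 8.58 8.83 0.0886
0.093 9.44 9.69 0.0887
0.094 10.44 10.65 0.0887
0.0947 11.78 11.97 0.0887
0.0954 12.88 14.22 0.0888
[12.16 12.56] [12.44 12.97] [12.21 12.69] [12.82 12.99] [12.76 13.15] [12.27 12.79] [12.97 13.47] 23.0417 0.01700368275670466 [ 1.90133906 12.22685621 -3.50774582]
```

View pics/i_topz.png

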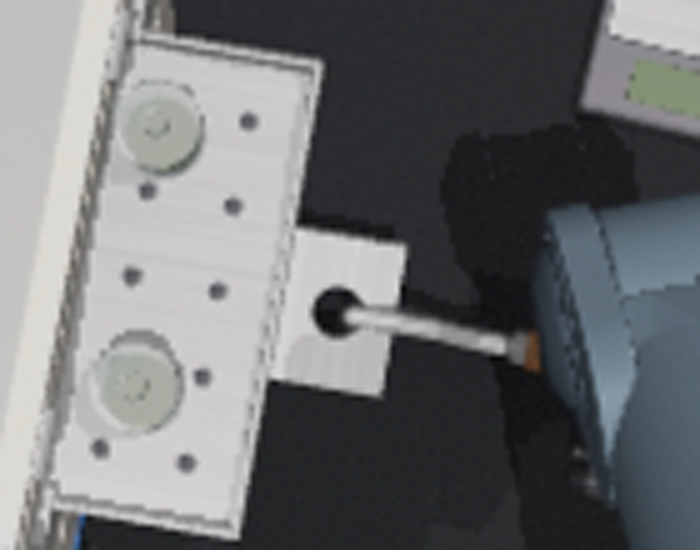

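View pics/i_wrist.png

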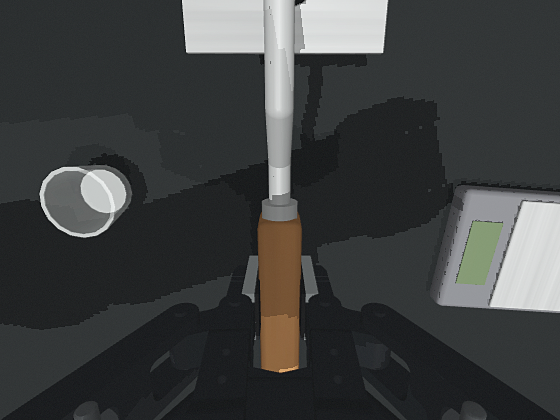

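The tray is against its stop: about 12.5 N held steady for over 1.5 s, with the TCP no longer moving. Both bottles are standing. Now I'll ease off into the middle of the hole and lift the hook out.

Run:
```python
from pull import *
go(.0825,.03);pause(.1);f0=read_ft_force();print(f0,F())
B=A-.0825*x
for dz in (.008,.016,.024):
    movel(B+[0,0,dz],q,speed=.06);print(dz,(read_ft_force()-f0).round(2))
movel(B+[0,0,.07],q,speed=.15)
p=camera_params("wrist");save("j_wrist",read_camera("wrist"))
im=read_camera("top");save("j_topz",cv2.resize(im[140:250,190:330],None,fx=5,fy=5,interpolation=2))
print(read_time_s(),read_finger_gap(),read_ft_force(),read_ft_torque())
```

```text
[-0.34122986  0.09351729 -1.345796  ] 0.035567089048702934
0.008 [ 0.8  -0.25 -0.64]
0.016 [-0.63 -0.31 -1.05]
0.024 [0.41 0.38 1.41]
25.2333 0.017162933184541113 [ 0.4024671  -0.38299494 -0.99942965] [-0.00028449 -0.01778021  0.04600997]
```

View pics/j_topz.png

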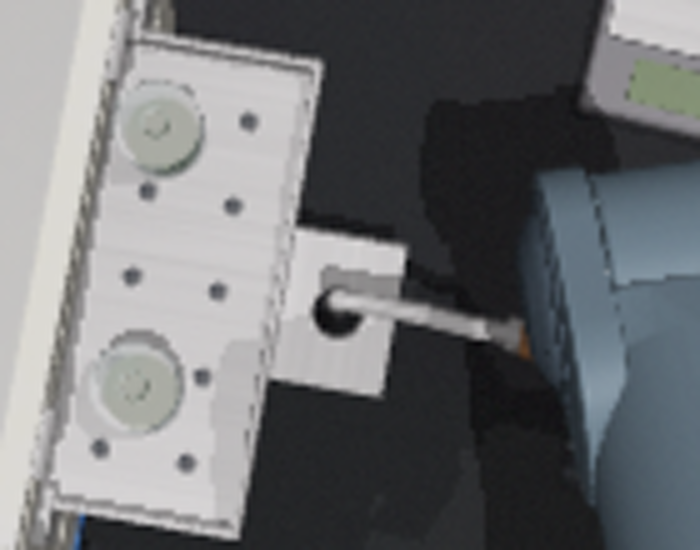

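View pics/j_wrist.png

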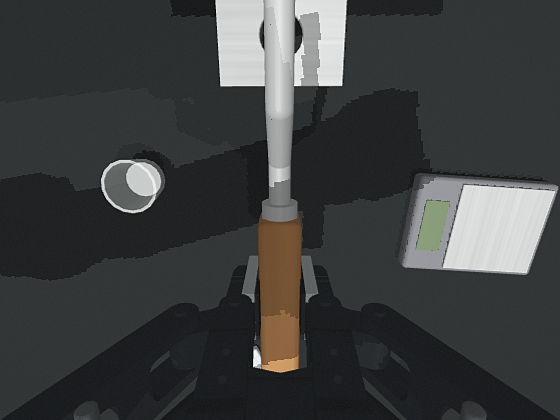

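The hook is out and the tray hasn't moved. The hook hasn't shifted in the grip either (the ferrule is still at row 200). Taking it back to above the rest.

Run:
```python
from pull import *
g=json.load(open("grasp.json"));Pc=np.array(g["Pc"]);qc=g["qc"]
B=A-.12*x
movel(np.r_[B[:2],.23],q,speed=.2)
move_ptp(np.r_[Pc[:2],.23],qc)
movel(Pc+[0,0,.045],qc,speed=.15);pause(.1)
print(read_time_s(),read_eef_pos(),read_eef_pos()-g["P"],read_tcp_rot(),g["q"],read_ft_force())
save("k_wrist",read_camera("wrist"));save("k_side",cv2.resize(read_camera("side")[90:230,270:440],None,fx=4,fy=4,interpolation=2))
```

```text
27.625 [ 0.44975154 -0.29263439  0.12144644] [ 6.87822040e-04 -8.67262346e-05  4.55145760e-02] [6.04926805e-01 7.96279624e-01 1.13163971e-04 1.51916816e-03] [0.6050857314133676, 0.7961599866225187, -4.592229671673394e-05, 0.0007288568604073189] [-0.3877497   0.1781583  -1.79886191]
```

View pics/k_wrist.png

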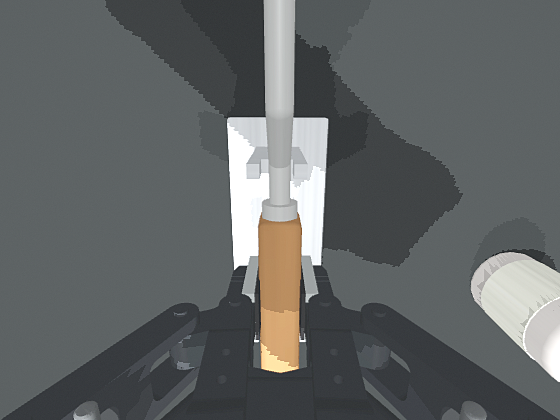

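View pics/k_side.png

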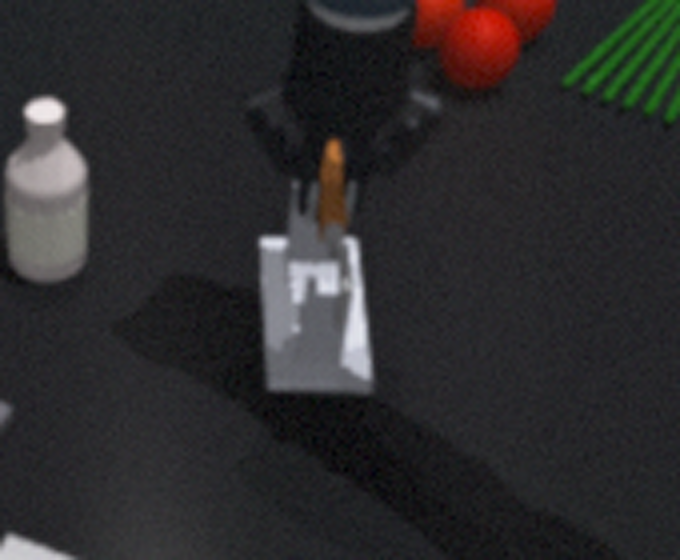

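The rod at column 280 sits midway between the fork prongs at 262 and 295. Lowering.

Run:
```python
from pull import *
g=json.load(open("grasp.json"));Pc=np.array(g["Pc"]);qc=g["qc"];f0=read_ft_force()
for dz in (.03,.02,.012,.006,.003,.0015,.0005,-.0005):
    movel(Pc+[0,0,dz],qc,speed=.06);f=read_ft_force()-f0;print(dz,f.round(2),read_eef_pos().round(4))
    if f[2]>3.5 or np.hypot(f[0],f[1])>5: print("contact");break
save("l_wrist",read_camera("wrist"));print(read_time_s())
```

```text
0.03 [0.15 0.41 0.16] [ 0.4477 -0.2918  0.1041]
0.02 [0.24 0.09 0.14] [ 0.448  -0.2918  0.0943]
0.012 [-1.66 -0.01  1.57] [ 0.448  -0.2919  0.0864]
0.006 [-0.04  0.82  1.14] [ 0.4481 -0.2919  0.0805]
0.003 [-0.48  0.95  0.9 ] [ 0.4483 -0.2921  0.0778]
0.0015 [-0.73  0.25  0.36] [ 0.4484 -0.2921  0.0765]
0.0005 [-0.56  0.85  3.76] [ 0.4487 -0.2923  0.076 ]
contact
29.775
```

View pics/l_wrist.png

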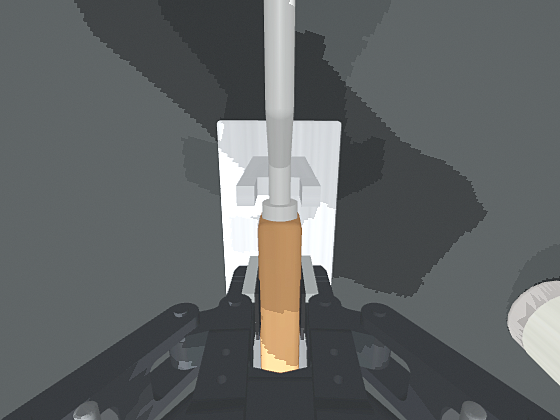

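This picture matches the one taken at the grasp, and the hook is seated (z 0.0760 against 0.0759, contact felt). Release and retreat.

Run:
```python
from pull import *
g=json.load(open("grasp.json"));Pc=np.array(g["Pc"]);qc=g["qc"]
move_gripper(.06);print(read_finger_gap(),read_ft_force())
movel(Pc+[0,0,.06],qc,speed=.1)
movel(np.r_[.4542,-.2992,.21],down(1.868-np.pi/2),speed=.2);pause(.3)
p=camera_params("wrist");im=read_camera("wrist");save("m_wrist",im)
save("m_top",read_camera("top"))
print(read_time_s(),read_eef_pos())
bg=im[:,:,::-1].copy();hsv=cv2.cvtColor(bg,cv2.COLOR_BGR2HSV);m=((hsv[:,:,0]>5)&(hsv[:,:,0]<22)&(hsv[:,:,1]>90));m[:140]=0;m[290:]=0;m[:,:250]=0;m[:,300:]=0
ys,xs=np.nonzero(m);print(ys.min(),ys.max())
mid=[]
for r in (165,215,270):
    c=np.nonzero(m[r])[0];mid.append(onplane(p,((c.min()+c.max())/2,r),.086))
print("yaw",ang(mid[0]-mid[-1]),(onplane(p,(276.5,ys.min()),.086)+onplane(p,(274.5,ys.max()),.086))/2)
```

```text
0.059566503733740526 [-0.01380205  0.44602436 -0.07551139]
31.925 [ 0.45376178 -0.29888263  0.20914642]
156 278
yaw 1.843429875868715 [ 0.4521744  -0.31070894  0.086     ]
```

View pics/m_wrist.png

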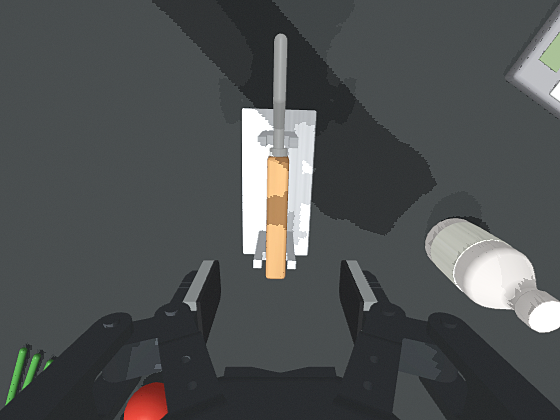

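View pics/m_top.png

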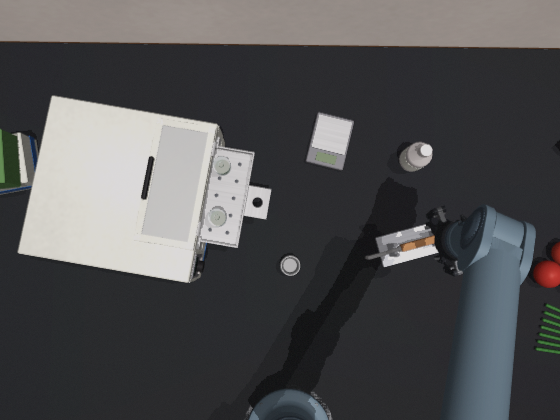

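The hook is home in both forks, at the same yaw (1.843 against 1.839) and within about 1.5 mm of where it lay. The tray is out with both bottles standing at (222,166) and (217,217), and the scale, cup and reagent bottle haven't moved. Handing in.

```bash
python3 -c "
from bench import *
print(sign_off(),read_time_s())"
```

```text
the job is handed in; nothing more can be done
the job is handed in; nothing more can be done
```

The tray is out against its stop with both weighing bottles standing in it, and the hook is back in its rest. I handed the job in at about 32 s of the 62 s allowed.

- **Hooking:** I took the hook off the rest and put its tip down through the finger hole with about 15 mm engagement. No contact force showed on the way down.
- **Pull:** I drew the tray out slowly until it halted at about 88 mm of hook travel, which includes the slack in the hole. I then held about 12.5 N there for about 1.5 s; the highest reading was 14.2 N.
- **Unhooking:** I eased off into the middle of the hole, lifted out freely and laid the hook back in the forks.

**Last checks:**
- The top view showed the tray out, both bottles upright, and the scale, cup and reagent bottle where they were.
- The wrist view showed the hook seated in both forks, within about 1.5 mm and 0.005 rad of its first measured pose, which is about the accuracy of the calibration.
- No check failed. One measurement disagreed slightly: the rod's end looked 3–4 mm short of its nominal length in the pictures. It stayed well inside the clearance of the hole.

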